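# Refit the burr carrier on the grinder's studs and clip it down

## Robot

A 7-joint arm with a two-finger parallel gripper is mounted at the origin on the work surface. World frame = base frame: x ahead of the robot, y to its left, z up, the work surface at z = 0. Lengths are in m, angles in rad, forces in N, time in s.
With the tool pointing down it reaches from about 0.4 to 0.85 m from the base axis. Payload 10.4 kg.
Tool frame: the origin (TCP) lies on the centre line of the jaws, within the pads' length; the fingertips stand 11 mm ahead of it and the grasp point (between the pads) lies 8 mm behind it (manip.finger_overhang is the distance from the TCP to the fingertips, in m); z points along the fingers, y is the line along which they close (so a half turn about z gives the same grasp; the last joint's range is limited). The gripper opens to 85 mm and grips with 20 to 120 N. Pads are 22 mm wide; open, the fingers measure 114 mm over their backs; the gripper's body (76 mm by 85 mm) begins 54 mm behind the grasp point. The pads swing forward as they close: fully open they stand 13 mm farther back than shut.
Start: joints at [-1.208, 0.332, -0.065, 1.46, 0.022, 1.35, -0.088], TCP at [0.235, 0.579, 0.242] pointing down, gripper open.
Joint ranges: [-2.6, 2.6], [-0.5, 2.12], [-1.47, 1.34], [0.16, 2.42], [-1.27, 4.41], [0.06, 2.06], [-2.6, 2.6]. Speed limits (rad/s): [2.22, 2.22, 2.79, 2.79, 3.14, 3.14, 3.14].

## Interface

Orientations are given as a unit quaternion [x, y, z, w].
In Python, from workcell import manip, imaging, workorder gives the robot as it stands.
- The arm moves only by the tool jog_arm, never from a script. Its argument "deltas" is a list of rows, each an object with "gripper": the opening, from 0 (shut) to 1 (fully open); "offset": the shift along the tool's x, y, z in m, a list of three; "rotation": the turn, a rotation vector about the tool's x, y, z in degrees, a list of three. In form: [{"gripper": gripper, "offset": [tx, ty, tz], "rotation": [ax, ay, az]}, ...]. A call has 1 to 20 rows; each row shifts and turns the commanded pose from where the row before left it, along the tool's axes as they then stand; what a row does not reach is not made up. A row lasts 1/10 s, in which the tool goes at most 50 mm and 8.59 degrees, less where a joint would pass 70% of its speed; a pose out of reach is approached as far as the arm can. A call with a gripper value outside its range is refused whole. The fingers move at their own pace and stop on an object; "newtons" is the grip in N (left out, the last holds). Time passes only in rows, so rows that do not move let the fingers close. It gives the time, the measured TCP pose, the force, the opening and the grip force at its end, in the units of the state.
- manip.get_obs(): the state, without advancing time (a new reading comes with each control period).
- imaging.camera(name): name is "side" or "top"; returns the picture (384x512x3 uint8, blue, green, red); there is no depth.
- imaging.camera_model(name): a dict with "camera_matrix" (3x3 intrinsics, pixels), "world_to_cam" (4x4, takes a point from world to camera coordinates). Camera axes: x right, y up, looking along -z (the intrinsics and any distortion apply to the point x, -y, -z); pixel columns grow to the right and rows downward; lengths in m; the calibration is good to about 2 mm. A picture is of the moment at which its call begins. camera_model takes no time and is no camera call.
- workorder.hand_in(): hands the job in; it is judged then, once.
The state is a dict: "clock": time; "joint_pos": joint angles; "joint_velocities": joint speeds; "tau": joint torques, N m; "position": TCP position; "ee_rot": TCP orientation; "ft_force": force on the tool from outside, world axes, zero at the start; "torque": the same for the moment, N m; "grip_width": opening from 0.0 (shut) to 1.0 (fully open); "grasp_force": force on a finger pad.
Only numpy, scipy, OpenCV 4.12 (cv2) and the standard library are available. Lean on these libraries where they do the work, as an engineer would, in place of code of your own. Each camera call takes 0.05 s, during which the arm holds its last target. There are 200 camera calls.

## Task

The coffee grinder's chamber has been cleaned: put the loose burr carrier back on by turning it until its three holes meet the three studs and sliding it down until it lies flat and fully home, never bearing down on the chamber with more than 40 N. Then swing the retaining clip as far as it goes over the carrier's rim, and let go of everything. Leave the other things on the counter where they are.

Things in the scene. Friction and masses are not known exactly. Their poses are not given: they have to be found in the camera images.
- carrier_grip (a point): Burr carrier: loose round aluminium plate with a bridge handle over it. This point is the middle of the handle's black bar, 41 mm above the plate's underside. Bar 66 mm long along this frame's x, 14 mm wide, 14 mm tall; below it 26 mm of free height down to the plate, between two 10 mm posts at x = +-28 mm. z up.
- carrier: The same carrier, origin at the centre of the plate's underside, axes as the handle's. 120 mm across, 8 mm thick, 0.2 to 0.4 kg, starts flat on the counter, handle up. Three through holes of 10.5 mm on a 38 mm radius, at 0, 120 and 240 deg from its x; the 36 mm hole in the middle meets nothing.
- chamber: Grinding chamber: grey casting bolted to the counter, 150 mm across at the foot, with a square spout to its +x (reaching 105 mm from the axis) and the clip at its -x. Origin at the centre of its underside, on the counter.
- seat (a point): Centre of the chamber's flat steel top, 85 mm above the counter; axes as the chamber's. Three upright steel studs stand on it on a 38 mm radius, 120 deg apart, 8 mm thick, so 1.25 mm of play all round in the holes. Fully home, the carrier's underside rests on this plane, in any of the three matching turns.
- stud_level (a point): Axis of the chamber at the height of the stud tips, 14.5 mm above the seat (last 3.5 mm taper to 4.4 mm). The stud ring is left at an angle that is NOT measured here: one stud lies anywhere within +-0.45 rad of this frame's x. See it, or feel for it: the carrier, pressed lightly and turned on the tips, drops when holes and studs meet. The ring is too stiff to turn.
- clip (a joint): Retaining clip, a flat L-shaped steel lever on an upright pivot. 0 = wide open; 1.57 = end stop, its 32 mm arm pointing at the chamber's axis over the carrier's rim; grows clockwise from above. Starts at 0 to 0.4, clear of the carrier's way; stays where left; needs about 1.5 N at the peg. Its arm passes 3 mm above a carrier that is home, and strikes one that is not.
- clip_peg (a point): Upright round steel peg on the clip's other arm, 12 mm thick, 35 mm tall above that arm, by which the clip is pushed or pinched from above. This point is on the peg's axis, 10 mm below its top, 127 mm above the counter, 42 mm from the pivot. In the chamber's axes the direction pivot to peg is 210 deg (counter-clockwise from x) at joint 0 and 120 deg at 1.57.
- clip_pivot (a point): Point on the clip's upright pivot axis, 78 mm from the chamber's axis towards its -x, 99 mm above the counter.
- tamper: Bystander, to be left alone: coffee tamper, steel foot 58 mm across with a wooden knob, 91 mm tall. Origin under its centre.
- cup: Bystander, to be left alone: white ceramic cup, 76 mm across, 58 mm tall. Origin under its centre.
- cup_b: Bystander, to be left alone: larger white ceramic cup, 84 mm across, 62 mm tall. Origin under its centre.
- pitcher: Bystander, to be left alone: steel milk pitcher, 92 mm across, 110 mm tall. Origin under its centre.
- portafilter: Bystander, to be left alone: portafilter, a 70 mm steel basket holder 45 mm tall with a wooden handle along its -x, about 190 mm long. Origin under its centre.
- brush: Bystander, to be left alone: wooden round brush 160 mm long, lying along its x axis. Origin under its centre.

How it is judged:
On the way:
1. the carrier sits on the studs, flat and fully home (z of carrier_grip in the frame of seat between 0.038 and 0.043 m and horizontal distance between carrier_grip and seat below 0.004 m and angle between carrier_grip's own z axis and vertical below 0.05 rad), for 0.2 s.
At the end, for the whole second after the job is handed in: The carrier lies on the chamber's top with the studs through its holes: handle point 38 to 43 mm above the seat and within 4 mm of its axis, tilted less than 0.05 rad, at rest; the clip stands past 1.4 rad, over the rim (all of step 1 and value of joint clip above 1.4 rad and linear speed of carrier below 0.01 m/s); the robot touches nothing.
It fails at once if the carrier is pressed on the chamber or its studs and clip with more than 40 N (contact force between carrier and chamber above 40 N).
It fails at once if another thing on the counter is shifted by more than 30 mm (distance of any of tamper, cup, cup_b, pitcher, portafilter, brush from where it was at the start of the episode above 0.03 m).
It also fails if it takes over 72 s, if anything falls off the work surface, if the arm or the gripper's body presses on something with over 40 N, if the wrist force passes 120 N, or if a joint passes its speed limit or range.

## Working session

There is one attempt and no reset: what is moved stays moved. The work goes in short steps, Python scripts to look and compute and a tool call to move; the robot and the scene stay as the last step left them, time stands still between calls to the robot, and variables do not carry over. Pictures are saved under pics/ and viewed, at most 10 in all, crops included, and the job is handed in when it is done.

Besides the shell and the picture viewer there is one more tool, called after "Emit:" as a command line: name --argument value ..., lists and objects as JSON in quotes. jog_arm: Moves the arm, as the interface text tells. Its arguments: {"type":"object","properties":{"deltas":{"type":"array","items":{"type":"object","properties":{"gripper":{"type":"number"},"offset":{"type":"array","items":{"type":"number"}},"rotation":{"type":"array","items":{"type":"number"}}}}},"newtons":{"type":"number"}},"required":["deltas"]}

```bash
mkdir -p pics; python3 - <<'E'
from workcell import manip, imaging, workorder
import cv2, numpy as np
print(manip.get_obs())
for n in ("top","side"):
    im=imaging.camera(n); cv2.imwrite(f"pics/{n}0.png",im)
    cv2.imwrite(f"pics/{n}0b.png",cv2.resize(im,(800,600),interpolation=cv2.INTER_CUBIC))
    m=imaging.camera_model(n); print(n,m)
E
```

```text
{'clock': 0.0, 'joint_pos': array([-1.20762979,  0.33285562, -0.06472913,  1.46094829,  0.02157923,
        1.34990376, -0.08851232]), 'joint_velocities': array([ 0.00106377, -0.00010773,  0.00052071, -0.00012525,  0.00026338,
       -0.00206826, -0.0003531 ]), 'tau': array([-2.55628265e-04, -6.25435138e+01,  4.86722973e-02, -3.91613460e+01,
        1.60665700e-02,  9.81837104e-03, -8.77735964e-07]), 'position': array([0.23501326, 0.57873737, 0.24152281]), 'ee_rot': array([ 1.91673842e-01,  9.81458422e-01, -7.00362379e-04, -1.17853989e-04]), 'ft_force': array([ 0.10760453,  0.231738  , -0.14568697]), 'torque': array([ 0.00393286,  0.00343323, -0.02180336]), 'grasp_force': 0.0, 'grip_width': 0.9996422536386802}
top {'camera_matrix': array([[384.4700988 ,   0.        , 258.58223344],
       [  0.        , 384.4700988 , 199.35604653],
       [  0.        ,   0.        ,   1.        ]]), 'world_to_cam': array([[ 0.01845256, -0.99977021, -0.01090983,  0.00906969],
       [ 0.98131352,  0.01601949,  0.19174764, -0.61290241],
       [-0.19152881, -0.0142442 ,  0.98138362, -1.39023084],
       [ 0.        ,  0.        ,  0.        ,  1.        ]])}
side {'camera_matrix': array([[352.05267117,   0.        , 258.58646932],
       [  0.        , 352.05267117, 195.10605476],
       [  0.        ,   0.        ,   1.        ]]), 'world_to_cam': array([[ 0.96012195, -0.27956285, -0.0032331 , -0.59529374],
       [ 0.18866699,  0.63933129,  0.74542623, -0.20262246],
       [-0.20632646, -0.71631007,  0.66658029, -1.05869175],
       [ 0.        ,  0.        ,  0.        ,  1.        ]])}
```

View pics/top0b.png

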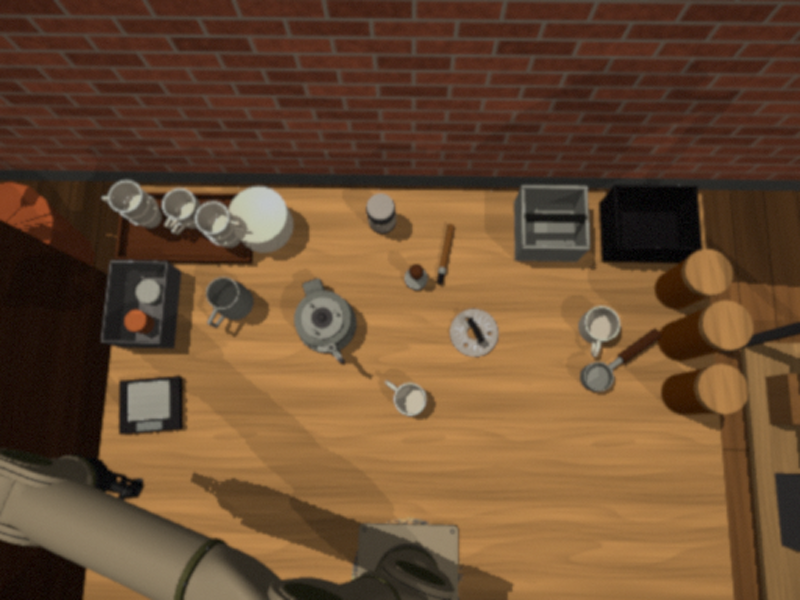

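View pics/side0b.png

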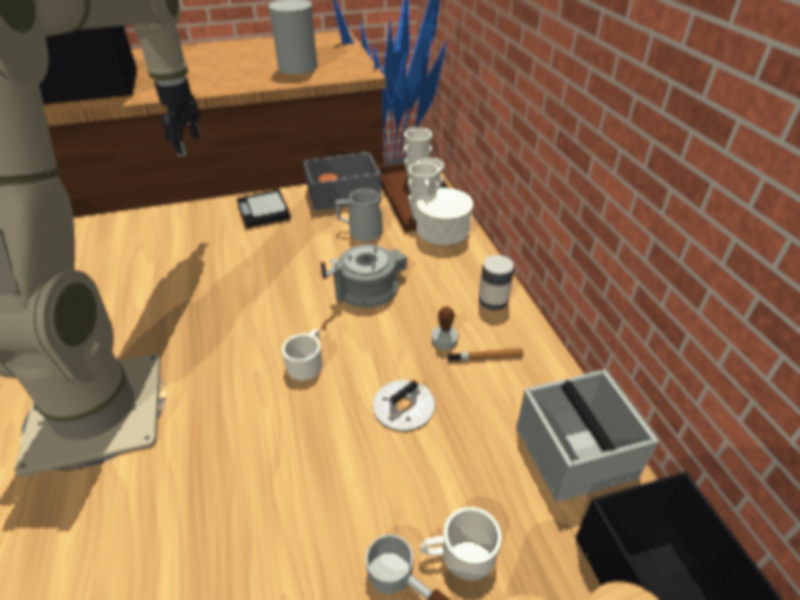

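The top view shows the carrier at about (474,332) and the chamber at about (325,318), with the spout up-left and the clip lower right. In the side view the carrier is at about (403,404) and the chamber at about (367,272). I'll zoom in on both.

```bash
cat > h.py <<'E'
import numpy as np, cv2
from workcell import manip, imaging, workorder
def proj(n,P):
    m=imaging.camera_model(n); P=np.atleast_2d(P).astype(float)
    c=P@m["world_to_cam"][:3,:3].T+m["world_to_cam"][:3,3]; c=c*[1,-1,-1]
    u=c@m["camera_matrix"].T; return u[:,:2]/u[:,2:]
def ray(n,uv,z):
    m=imaging.camera_model(n); R=m["world_to_cam"][:3,:3]; t=m["world_to_cam"][:3,3]
    d=np.linalg.inv(m["camera_matrix"])@[uv[0],uv[1],1]; d=R.T@(d*[1,-1,-1]); o=-R.T@t
    return o+d*(z-o[2])/d[2]
def crop(im,c,w=64,h=48,s=6.25):
    x0,y0=int(c[0]-w/2),int(c[1]-h/2)
    return cv2.resize(im[y0:y0+h,x0:x0+w],(int(w*s),int(h*s)),interpolation=cv2.INTER_CUBIC),(x0,y0)
E
python3 - <<'E'
from h import *
t=cv2.imread("pics/top0.png");s=cv2.imread("pics/side0.png")
out=[]
for im,c in((t,(208,204)),(t,(303,212)),(s,(234,174)),(s,(258,258))):
    a,o=crop(im,c);print(o);out.append(a)
cv2.imwrite("pics/m1.png",np.vstack([np.hstack(out[:2]),np.hstack(out[2:])]))
E
```

```text
(176, 180)
(271, 188)
(202, 150)
(226, 234)
```

View pics/m1.png

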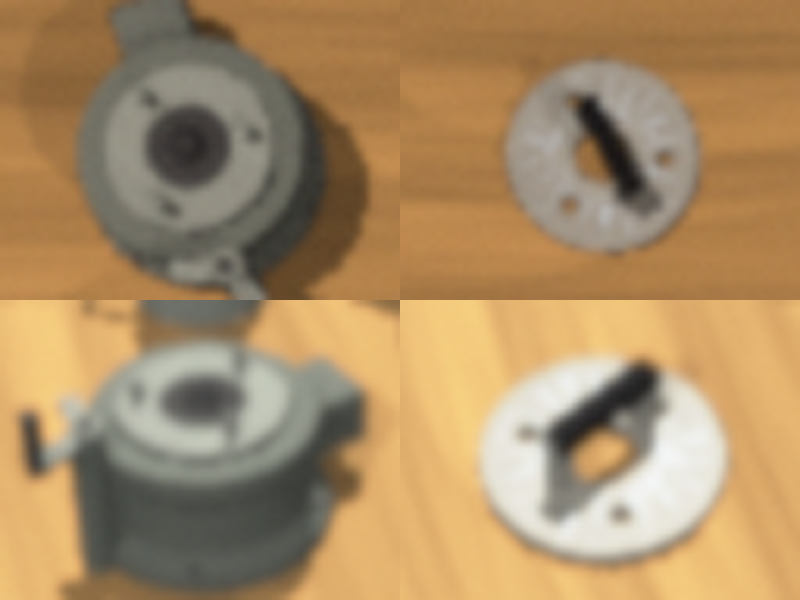

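The montage shows both parts clearly:
- **Studs (top):** (150,100), (253,134) and (168,207), around the central hole at (187,146).
- **Clip pivot (top):** about (227,262).
- **Carrier:** disc centre at (602,155), with visible holes at (662,156) and (570,205). The third hole is at the upper-left end of the bar, so +x points that way.

Next I'll fit the poses.

```bash
python3 - <<'E'
from h import *
from scipy.optimize import least_squares
px=lambda o,p:np.array([o[0]+(p[0]+.5)/6.25-.5,o[1]+(p[1]+.5)/6.25-.5])
T=(176,180);TC=(271,188);S=(202,150);SC=(226,234)
def rp(c,r,a,z):return [c[0]+r*np.cos(a),c[1]+r*np.sin(a),z]
def fit(obs,x0):
    f=lambda x:np.concatenate([(proj(n,g(x))[0]-p) for n,g,p in obs])
    s=least_squares(f,x0);return s.x,f(s.x).reshape(-1,2).round(2)
# carrier from top: holes (world ccw angles: k*120)
t=px(TC,(202,155));c0=ray("top",t,.008)[:2];print("disc c",c0)
h={k:ray("top",px(TC,p),.008)[:2]-c0 for k,p in{'r':(262,156),'ll':(170,205)}.items()}
for k,v in h.items():print(k,np.linalg.norm(v),np.degrees(np.arctan2(v[1],v[0])))
b=[ray("top",px(TC,p),.048)[:2] for p in((187,97),(233,192))];print("bar",np.mean(b,0),np.linalg.norm(b[0]-b[1]),np.degrees(np.arctan2(*(b[0]-b[1])[::-1])))
bs=[ray("side",px(SC,p),.048)[:2] for p in((242,71),(158,134))];print("bar side",np.mean(bs,0),np.linalg.norm(bs[0]-bs[1]),np.degrees(np.arctan2(*(bs[0]-bs[1])[::-1])))
im=cv2.imread("pics/top0.png");hsv=cv2.cvtColor(im,cv2.COLOR_BGR2HSV)
m=((hsv[...,1]<95)).astype(np.uint8);m[:186]=0;m[240:]=0;m[:,:280]=0;m[:,330:]=0
cs,_=cv2.findContours(m,0,1);q=cv2.convexHull(max(cs,key=cv2.contourArea))[:,0]
w=np.array([ray("top",p,.006)[:2] for p in q]);(e,ax,_)=cv2.fitEllipse((w*1000).astype(np.float32));print("ellipse mm",e,ax)
# chamber
for z in(.085,):
  ch=ray("top",px(T,(187,146)),z)[:2];cs=ray("side",px(S,(203,100)),z)[:2];print("hole",ch,cs)
for z in(.085,.092,.0995):
  for n,o,P in(("top",T,((150,100),(253,134),(168,207))),("side",S,((240,62),(232,132),(138,94)))):
    W=np.array([ray(n,px(o,p),z)[:2] for p in P]);c=W.mean(0);d=W-c
    print(z,n,c.round(4),np.linalg.norm(d,axis=1).round(4),np.degrees(np.arctan2(d[:,1],d[:,0])).round(1))
pv=ray("top",px(T,(227,262)),.099)[:2];sp=ray("top",px(T,(150,5)),.085)[:2]
print("pivot",pv,np.linalg.norm(pv-ch),np.degrees(np.arctan2(*(ch-pv)[::-1])),"spout",sp,np.degrees(np.arctan2(*(sp-ch)[::-1])))
E
python3 - <<'E'
import sys;sys.path.insert(0,'.')
from h import *
t=cv2.imread("pics/top0.png");s=cv2.imread("pics/side0.png")
a,o=crop(t,(216,222),48,36,8.3);b,p=crop(s,(216,170),48,36,8.3);print(o,p)
cv2.imwrite("pics/m2.png",np.hstack([a,b]))
E
```

```text
disc c [ 0.57405489 -0.15223006]
r 0.0371427144113891 -90.01091596557744
ll 0.03731961334851823 147.85905605874416
bar [ 0.57418065 -0.15291674] 0.06387906169208653 25.488783400023088
bar side [ 0.57120125 -0.15862456] 0.05437656895785459 27.519828482393585
ellipse mm (574.64501953125, -153.23341369628906) (119.14562225341797, 120.32561492919922)
hole [0.59092734 0.21557265] [0.58928505 0.21116495]
0.085 top [0.5905 0.2136] [0.0377 0.0378 0.0381] [ 42.2 -77.2 162.3]
0.085 side [0.5905 0.2153] [0.0385 0.039  0.0381] [ 42.5 -78.6 161.3]
0.092 top [0.5892 0.2125] [0.0375 0.0376 0.0379] [ 42.2 -77.2 162.3]
0.092 side [0.5887 0.2061] [0.0381 0.0386 0.0378] [ 42.5 -78.6 161.3]
0.0995 top [0.5878 0.2113] [0.0373 0.0374 0.0377] [ 42.2 -77.2 162.3]
0.0995 side [0.5867 0.1963] [0.0377 0.0382 0.0374] [ 42.5 -78.6 161.3]
pivot [0.5202762  0.18706038] 0.07618748584927 21.97723827986187 spout [0.67643706 0.24163892] 16.953007924507222
(192, 204) (192, 152)
```

View pics/m2.png

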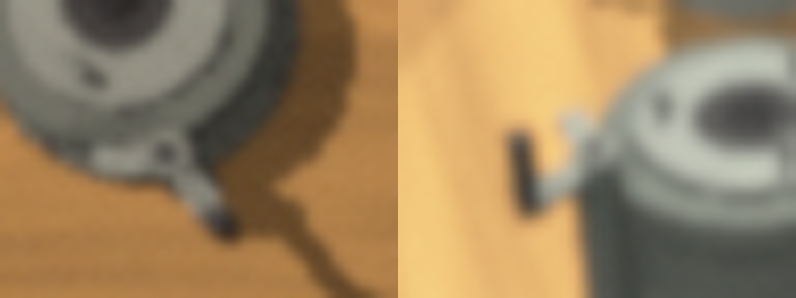

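In the zoom the peg's dark top is at about (228,228) in the top crop, with the pivot at (165,150). In the side crop the peg runs from (515,135) to (528,210).

Fitted values:
- **Carrier:** centre about (0.574,-0.153), yaw about 28°.
- **Chamber:** centre about (0.590,0.214), studs at about 42° mod 120.

The radii come out near 38 mm and 60 mm as they should. I'll move towards the carrier.

Emit:
jog_arm --deltas '[{"gripper": 1,"offset": [-0.0295,-0.0275,0],"rotation": [0,0,0]},{"gripper": 1,"offset": [-0.0295,-0.0275,0],"rotation": [0,0,0]},{"gripper": 1,"offset": [-0.0295,-0.0275,0],"rotation": [0,0,0]},{"gripper": 1,"offset": [-0.0295,-0.0275,0],"rotation": [0,0,0]},{"gripper": 1,"offset": [-0.0295,-0.0275,0],"rotation": [0,0,0]},{"gripper": 1,"offset": [-0.0295,-0.0275,0],"rotation": [0,0,0]},{"gripper": 1,"offset": [-0.0295,-0.0275,0],"rotation": [0,0,0]},{"gripper": 1,"offset": [-0.0295,-0.0275,0],"rotation": [0,0,0]},{"gripper": 1,"offset": [-0.0295,-0.0275,0],"rotation": [0,0,0]},{"gripper": 1,"offset": [-0.0295,-0.0275,0],"rotation": [0,0,0]},{"gripper": 1,"offset": [-0.0295,-0.0275,0],"rotation": [0,0,0]},{"gripper": 1,"offset": [-0.0295,-0.0275,0],"rotation": [0,0,0]},{"gripper": 1,"offset": [-0.0295,-0.0275,0],"rotation": [0,0,0]},{"gripper": 1,"offset": [-0.0295,-0.0275,0],"rotation": [0,0,0]},{"gripper": 1,"offset": [-0.0295,-0.0275,0],"rotation": [0,0,0]},{"gripper": 1,"offset": [-0.0295,-0.0275,0],"rotation": [0,0,0]},{"gripper": 1,"offset": [-0.0295,-0.0275,0],"rotation": [0,0,0]},{"gripper": 1,"offset": [-0.0295,-0.0275,0],"rotation": [0,0,0]},{"gripper": 1,"offset": [-0.0295,-0.0275,0],"rotation": [0,0,0]},{"gripper": 1,"offset": [-0.0295,-0.0275,0],"rotation": [0,0,0]}]'

```text
clock: 2.1
position: [0.5753, -0.1538, 0.242]
ee_rot: [0.191, 0.982, 0.0, -0.0]
ft_force: [0.2, -0.0, -0.1]
grip_width: 1.001
grasp_force: 0.0
```

Emit:
jog_arm --deltas '[{"gripper": 1,"rotation": [0,0,8.1]},{"gripper": 1,"rotation": [0,0,8.1]},{"gripper": 1,"rotation": [0,0,8.1]},{"gripper": 1,"rotation": [0,0,8.1]},{"gripper": 1,"rotation": [0,0,8.1]},{"gripper": 1,"rotation": [0,0,8.1]},{"gripper": 1,"rotation": [0,0,8.1]},{"gripper": 1,"rotation": [0,0,8.1]},{"gripper": 1,"rotation": [0,0,8.1]},{"gripper": 1,"rotation": [0,0,8.1]},{"gripper": 1,"rotation": [0,0,8.1]},{"gripper": 1,"rotation": [0,0,8.1]},{"gripper": 1,"rotation": [0,0,8.1]},{"gripper": 1,"rotation": [0,0,8.1]},{"gripper": 1,"rotation": [0,0,8.1]},{"gripper": 1,"rotation": [0,0,8.1]}]'

```text
schema error: expected keys gripper, offset, rotation
```

```bash
cat >> h.py <<'E'
from scipy.spatial.transform import Rotation as Rt
def st():
    o=manip.get_obs();R=Rt.from_quat(o["ee_rot"]).as_matrix()
    print("t",round(o["clock"],2),"p",o["position"].round(4),"yaw x",np.degrees(np.arctan2(R[1,0],R[0,0])).round(2),"z",R[:,2].round(4),"F",o["ft_force"].round(1),"M",o["torque"].round(2),"g",round(o["grip_width"],3),round(o["grasp_force"],1),"q",o["joint_pos"].round(2))
    return o["position"],R
def to(target):
    p,R=st();print("tool delta",(R.T@(np.array(target)-p)).round(4))
E
python3 -c "
from h import *
to((.5744,-.1528,.12))"
```

```text
t 2.1 p [ 0.5753 -0.1538  0.242 ] yaw x 157.93 z [-3.e-04  1.e-04 -1.e+00] F [ 0.2 -0.  -0.1] M [ 0.03 -0.    0.  ] g 1.001 0.0 q [-0.32  0.3   0.62  1.57 -0.18  1.33  1.51]
tool delta [0.0011 0.0006 0.122 ]
```

Emit:
jog_arm --deltas '[{"gripper": 1,"offset": [0,0,0],"rotation": [0,0,8.1]},{"gripper": 1,"offset": [0,0,0],"rotation": [0,0,8.1]},{"gripper": 1,"offset": [0,0,0],"rotation": [0,0,8.1]},{"gripper": 1,"offset": [0,0,0],"rotation": [0,0,8.1]},{"gripper": 1,"offset": [0,0,0],"rotation": [0,0,8.1]},{"gripper": 1,"offset": [0,0,0],"rotation": [0,0,8.1]},{"gripper": 1,"offset": [0,0,0],"rotation": [0,0,8.1]},{"gripper": 1,"offset": [0,0,0],"rotation": [0,0,8.1]},{"gripper": 1,"offset": [0,0,0],"rotation": [0,0,8.1]},{"gripper": 1,"offset": [0,0,0],"rotation": [0,0,8.1]},{"gripper": 1,"offset": [0,0,0],"rotation": [0,0,8.1]},{"gripper": 1,"offset": [0,0,0],"rotation": [0,0,8.1]},{"gripper": 1,"offset": [0,0,0],"rotation": [0,0,8.1]},{"gripper": 1,"offset": [0,0,0],"rotation": [0,0,8.1]},{"gripper": 1,"offset": [0,0,0],"rotation": [0,0,8.1]},{"gripper": 1,"offset": [0,0,0],"rotation": [0,0,8.1]}]'

```text
clock: 3.7
position: [0.5747, -0.1523, 0.242]
ee_rot: [0.97, 0.242, -0.0, -0.0]
ft_force: [-0.9, 0.6, -0.5]
grip_width: 0.998
grasp_force: 0.0
```

```bash
python3 -c "
from h import *
to((.5744,-.1528,.048))"
```

```text
t 3.7 p [ 0.5747 -0.1523  0.242 ] yaw x 27.97 z [-6.e-04  3.e-04 -1.e+00] F [-0.9  0.6 -0.5] M [-0.    0.06 -0.01] g 0.998 0.0 q [-0.6   0.39  1.02  1.59 -0.34  1.35 -0.63]
tool delta [-0.0004  0.0004  0.194 ]
```

Emit:
jog_arm --newtons 40 --deltas '[{"gripper": 1,"offset": [0,0,0.03],"rotation": [0,0,0]},{"gripper": 1,"offset": [0,0,0.03],"rotation": [0,0,0]},{"gripper": 1,"offset": [0,0,0.03],"rotation": [0,0,0]},{"gripper": 1,"offset": [0,0,0.03],"rotation": [0,0,0]},{"gripper": 1,"offset": [0,0,0.03],"rotation": [0,0,0]},{"gripper": 1,"offset": [0,0,0.02],"rotation": [0,0,0]},{"gripper": 1,"offset": [0,0,0.02],"rotation": [0,0,0]},{"gripper": 1,"offset": [0,0,0.018],"rotation": [0,0,0]},{"gripper": 1,"offset": [0,0,0],"rotation": [0,0,0]},{"gripper": 0,"offset": [0,0,0],"rotation": [0,0,0]},{"gripper": 0,"offset": [0,0,0],"rotation": [0,0,0]},{"gripper": 0,"offset": [0,0,0],"rotation": [0,0,0]},{"gripper": 0,"offset": [0,0,0],"rotation": [0,0,0]},{"gripper": 0,"offset": [0,0,0],"rotation": [0,0,0]},{"gripper": 0,"offset": [0,0,0],"rotation": [0,0,0]},{"gripper": 0,"offset": [0,0,0],"rotation": [0,0,0]}]'

```text
clock: 5.3
position: [0.5753, -0.1526, 0.0349]
ee_rot: [0.97, 0.244, 0.001, 0.0]
ft_force: [-1.4, 0.1, 6.1]
grip_width: 0.151
grasp_force: 40.4
```

```bash
python3 -c "
from h import *
st()"
```

```text
t 5.3 p [ 0.5753 -0.1526  0.0349] yaw x 28.29 z [ 0.0011  0.     -1.    ] F [-1.4  0.1  6.1] M [ 0.    0.07 -0.05] g 0.151 40.4 q [-0.47  0.62  0.85  1.78 -0.55  0.99 -0.48]
```

Emit:
jog_arm --deltas '[{"gripper": 0,"offset": [0,0,-0.005],"rotation": [0,0,0]},{"gripper": 0,"offset": [0,0,-0.015],"rotation": [0,0,0]},{"gripper": 0,"offset": [0,0,-0.025],"rotation": [0,0,0]},{"gripper": 0,"offset": [0,0,-0.03],"rotation": [0,0,0]},{"gripper": 0,"offset": [0,0,-0.03],"rotation": [0,0,0]},{"gripper": 0,"offset": [0,0,-0.03],"rotation": [0,0,0]},{"gripper": 0,"offset": [0,0,-0.03],"rotation": [0,0,0]},{"gripper": 0,"offset": [0,0,0],"rotation": [0,0,0]}]'

```text
clock: 6.1
position: [0.5762, -0.1536, 0.2039]
ee_rot: [0.97, 0.244, 0.003, 0.001]
ft_force: [1.5, -0.5, -2.8]
grip_width: 0.156
grasp_force: 39.3
```

Emit:
jog_arm --deltas '[{"gripper": 0,"offset": [0.0106,-0.0183,0],"rotation": [0,0,0]},{"gripper": 0,"offset": [0.0156,-0.0263,0],"rotation": [0,0,0]},{"gripper": 0,"offset": [0.0156,-0.0263,0],"rotation": [0,0,0]},{"gripper": 0,"offset": [0.0156,-0.0263,0],"rotation": [0,0,0]},{"gripper": 0,"offset": [0.0156,-0.0263,0],"rotation": [0,0,0]},{"gripper": 0,"offset": [0.0156,-0.0263,0],"rotation": [0,0,0]},{"gripper": 0,"offset": [0.0156,-0.0263,0],"rotation": [0,0,0]},{"gripper": 0,"offset": [0.0156,-0.0263,0],"rotation": [0,0,0]},{"gripper": 0,"offset": [0.0156,-0.0263,0],"rotation": [0,0,0]},{"gripper": 0,"offset": [0.0156,-0.0263,0],"rotation": [0,0,0]},{"gripper": 0,"offset": [0.0156,-0.0263,0],"rotation": [0,0,0]},{"gripper": 0,"offset": [0.0156,-0.0263,0],"rotation": [0,0,0]},{"gripper": 0,"offset": [0.005,-0.008,0],"rotation": [0,0,0]},{"gripper": 0,"offset": [0,0,0],"rotation": [0,0,-7]},{"gripper": 0,"offset": [0,0,0],"rotation": [0,0,-7]},{"gripper": 0,"offset": [0,0,0],"rotation": [0,0,0]}]'

```text
clock: 7.7
position: [0.5898, 0.2134, 0.199]
ee_rot: [0.932, 0.361, -0.0, 0.0]
ft_force: [-0.7, -0.2, -2.8]
grip_width: 0.155
grasp_force: 39.4
```

```bash
python3 - <<'E'
from h import *
to((.5905,.2145,.15))
t=imaging.camera("top");s=imaging.camera("side");cv2.imwrite("pics/top1.png",t);cv2.imwrite("pics/side1.png",s)
a,o=crop(t,(208,204),64,90,6.25);b,p=crop(s,(234,160),64,90,6.25);print(o,p)
cv2.imwrite("pics/m3.png",np.hstack([a,b]))
E
```

```text
t 7.7 p [0.5898 0.2134 0.199 ] yaw x 42.37 z [-8.e-04 -3.e-04 -1.e+00] F [-0.7 -0.2 -2.8] M [-0.03 -0.03 -0.02] g 0.155 39.4 q [-1.06  0.47  0.86  1.55 -0.37  1.29 -0.98]
tool delta [ 0.0013 -0.0003  0.049 ]
(176, 159) (202, 115)
```

View pics/m3.png

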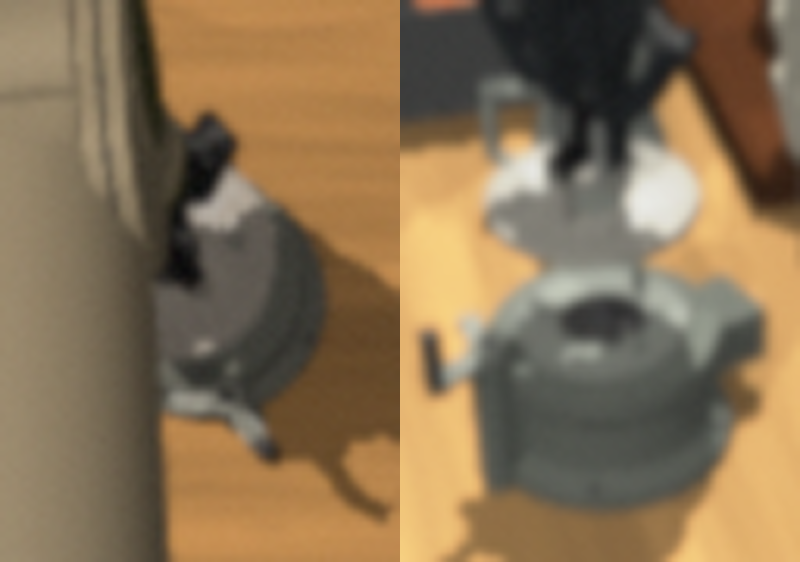

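The arm hides half of the top view. In the side view the held disc spans x 487–703 and its bottom edge is at y≈262, directly above the chamber. I'll refine the seat centre at sub-pixel level from the first pictures.

```bash
python3 - <<'E'
from h import *
def circ(n,f,c,z,thr,dark,r):
    g=cv2.cvtColor(cv2.imread(f),cv2.COLOR_BGR2GRAY);s=8
    x0,y0=int(c[0]-r),int(c[1]-r);a=cv2.resize(g[y0:y0+2*r,x0:x0+2*r],None,fx=s,fy=s,interpolation=cv2.INTER_CUBIC)
    m=((a<thr) if dark else (a>thr)).astype(np.uint8)
    cs,_=cv2.findContours(m,0,1)
    k=max(cs,key=cv2.contourArea)[:,0];k=cv2.convexHull(k)[:,0]
    w=np.array([ray(n,((p[0]+.5)/s-.5+x0,(p[1]+.5)/s-.5+y0),z)[:2] for p in k])*1000
    e=cv2.fitEllipse(w.astype(np.float32));print(n,f,thr,np.round(e[0],1),np.round(e[1],1))
for thr in(70,80,90,100): circ("top","pics/top0.png",(205.5,203),.085,thr,True,12)
for thr in(70,80,90,100): circ("side","pics/side0.png",(234,165.5),.085,thr,True,11)
g=cv2.cvtColor(cv2.imread("pics/top0.png"),cv2.COLOR_BGR2GRAY)
print(g[203,186:240]);print(g[180:235,206])
# stud dark blobs subpixel (top)
for n,f,P in(("top","pics/top0.png",((199.6,195.6),(216.1,201),(202.5,212.7))),("side","pics/side0.png",((240,159.5),(238.8,170.8),(223.7,164.7)))):
    g=cv2.cvtColor(cv2.imread(f),cv2.COLOR_BGR2GRAY).astype(float)
    for p in P:
        x,y=int(round(p[0])),int(round(p[1]));a=g[y-4:y+5,x-4:x+5];w=np.clip(np.percentile(a,65)-a-12,0,None);w[(np.indices(a.shape)-4).__pow__(2).sum(0)>10]=0
        yy,xx=np.indices(a.shape);c=(x-4+(w*xx).sum()/w.sum(),y-4+(w*yy).sum()/w.sum());print(n,np.round(c,2),[ray(n,c,z)[:2].round(4) for z in(.087,.092)])
for P in((.5905,.2145,.085),(.589,.2125,.085)):print(proj("side",[P]),proj("top",[P]))
pv=ray("top",(192+165/8.3,204+150/8.3),.1);pg=ray("top",(192+228/8.3,204+228/8.3),.137);pg2=ray("side",(192+117/8.3,152+135/8.3),.137)
print("pivot",pv,"peg",pg,pg2,np.linalg.norm((pg-pv)[:2]),np.degrees(np.arctan2(*(pg-pv)[1::-1])))
# held disc in side: extremes
o=(202,115);print("held disc side", [(o[0]+x/6.25,o[1]+y/6.25) for x,y in((87,200),(303,200))],proj("side",[(.5891,.2127,.172)]))
E
```

```text
top pics/top0.png 70 [591.2 214.8] [40.6 42.3]
top pics/top0.png 80 [591.1 214.9] [44.5 45.4]
top pics/top0.png 90 [591.1 215. ] [46.8 47.7]
top pics/top0.png 100 [591.1 215.1] [48.9 49.8]
side pics/side0.png 70 [592.6 211.4] [1.8 2.5]
side pics/side0.png 80 [589.9 212.3] [20.3 22. ]
side pics/side0.png 90 [589.7 212. ] [28.6 29.7]
side pics/side0.png 100 [589.4 211.9] [33.4 37. ]
[127 124 116 113 112 112 121 140 149 148 148 145 134  98  69  62  57  52
  53  53  51  41  43  54  60  65  87 130 145 143 137 138 135 114 105 105
 103  95  73  57  55  61  76  80  80  82  95 122 138 143 144 144 143 144]
[102  87  81  69  70  79  95 103 104 112 127 141 148 146 145 139 116  80
  65  61  49  45  51  51  45  45  53  61  67  84 115 137 142 142 141 137
 118  93  93  96  94 106 133 141 130 106 116 134 139 138 137 135 133 132
 135]
top [200.55 196.81] [array([0.6134, 0.2347]), array([0.6124, 0.2338])]
top [216.99 201.05] [array([0.5983, 0.173 ]), array([0.5974, 0.1724])]
top [202.64 213.29] [array([0.5517, 0.224 ]), array([0.5509, 0.2232])]
side [239.66 159.7 ] [array([0.6168, 0.2377]), array([0.6154, 0.2309])]
side [238.47 170.22] [array([0.5975, 0.1775]), array([0.5962, 0.1711])]
side [223.82 164.48] [array([0.5547, 0.2255]), array([0.5536, 0.2189])]
[[234.17520129 164.9902555 ]] [[205.78399683 203.05819203]]
[[233.89873736 165.38007563]] [[206.30517126 203.465471  ]]
pivot [0.5180515  0.18691149 0.1       ] peg [0.4803853  0.15380891 0.137     ] [0.48272448 0.15524066 0.137     ] 0.05014502289979836 -138.689691990869
held disc side [(215.92, 147.0), (250.48, 147.0)] [[232.65683932 145.18047915]]
```

Emit:
jog_arm --deltas '[{"gripper": 0,"offset": [0.0012,0,0.01],"rotation": [0,0,0]},{"gripper": 0,"offset": [0,0,0.015],"rotation": [0,0,0]},{"gripper": 0,"offset": [0,0,0.015],"rotation": [0,0,0]},{"gripper": 0,"offset": [0,0,0.01],"rotation": [0,0,0]},{"gripper": 0,"offset": [0,0,0.008],"rotation": [0,0,0]},{"gripper": 0,"offset": [0,0,0.003],"rotation": [0,0,0]},{"gripper": 0,"offset": [0,0,0],"rotation": [0,0,0]},{"gripper": 0,"offset": [0,0,0],"rotation": [0,0,0]},{"gripper": 0,"offset": [0,0,0],"rotation": [0,0,0]}]'

```text
clock: 8.7
position: [0.5913, 0.215, 0.1389]
ee_rot: [0.933, 0.361, 0.001, -0.0]
ft_force: [-0.1, -0.0, -3.0]
grip_width: 0.157
grasp_force: 39.3
```

Emit:
jog_arm --deltas '[{"gripper": 0,"offset": [0,0,0.001],"rotation": [0,0,0]},{"gripper": 0,"offset": [0,0,0.001],"rotation": [0,0,0]},{"gripper": 0,"offset": [0,0,0.0005],"rotation": [0,0,0]},{"gripper": 0,"offset": [0,0,0.0005],"rotation": [0,0,0]},{"gripper": 0,"offset": [0,0,0.0005],"rotation": [0,0,0]},{"gripper": 0,"offset": [0,0,0],"rotation": [0,0,0]}]'

```text
clock: 9.3
position: [0.5909, 0.2149, 0.1347]
ee_rot: [0.933, 0.361, -0.0, -0.0]
ft_force: [-0.0, 0.3, -2.2]
grip_width: 0.149
grasp_force: 39.3
```

```bash
python3 - <<'E'
from h import *
st()
E
```

```text
t 9.3 p [0.5909 0.2149 0.1347] yaw x 42.3 z [-1.e-04  0.e+00 -1.e+00] F [-0.   0.3 -2.2] M [ 0.08 -0.03  0.05] g 0.149 39.3 q [-1.03  0.53  0.83  1.62 -0.42  1.18 -0.95]
```

Emit:
jog_arm --deltas '[{"gripper": 0,"offset": [0,0,0.0005],"rotation": [0,0,0]},{"gripper": 0,"offset": [0,0,0.0005],"rotation": [0,0,0]},{"gripper": 0,"offset": [0,0,0],"rotation": [0,0,0]}]'

```text
clock: 9.6
position: [0.5909, 0.215, 0.1338]
ee_rot: [0.933, 0.361, -0.0, -0.0]
ft_force: [-0.8, 0.1, -3.6]
grip_width: 0.155
grasp_force: 39.3
```

```bash
python3 - <<'E'
from h import *
st()
E
```

```text
t 9.6 p [0.5909 0.215  0.1338] yaw x 42.3 z [-1.e-04  1.e-04 -1.e+00] F [-0.8  0.1 -3.6] M [ 0.03 -0.03 -0.03] g 0.155 39.3 q [-1.03  0.53  0.83  1.62 -0.42  1.18 -0.95]
```

Still hanging free, with only the carrier's weight on the wrist. I'll lower it further in small steps.

Emit:
jog_arm --deltas '[{"gripper": 0,"offset": [0,0,0.0005],"rotation": [0,0,0]},{"gripper": 0,"offset": [0,0,0.0005],"rotation": [0,0,0]},{"gripper": 0,"offset": [0,0,0],"rotation": [0,0,0]}]'

```text
clock: 9.9
position: [0.5909, 0.2149, 0.1327]
ee_rot: [0.933, 0.361, -0.0, -0.0]
ft_force: [-0.7, 0.1, -3.5]
grip_width: 0.15
grasp_force: 39.3
```

Emit:
jog_arm --deltas '[{"gripper": 0,"offset": [0,0,0.0005],"rotation": [0,0,0]},{"gripper": 0,"offset": [0,0,0.0005],"rotation": [0,0,0]},{"gripper": 0,"offset": [0,0,0],"rotation": [0,0,0]}]'

```text
clock: 10.2
position: [0.5909, 0.2149, 0.1317]
ee_rot: [0.933, 0.361, -0.0, -0.0]
ft_force: [-0.2, 0.7, -3.6]
grip_width: 0.155
grasp_force: 39.3
```

```bash
python3 - <<'E'
from h import *
st()
E
```

```text
t 10.2 p [0.5909 0.2149 0.1317] yaw x 42.29 z [-1.e-04  0.e+00 -1.e+00] F [-0.2  0.7 -3.6] M [-0.01  0.02 -0.05] g 0.155 39.3 q [-1.03  0.53  0.83  1.62 -0.42  1.17 -0.95]
```

The underside is now about 2.7 mm below the stud tips with no contact force, so the holes are over the studs.

Emit:
jog_arm --deltas '[{"gripper": 0,"offset": [0,0,0.0005],"rotation": [0,0,0]},{"gripper": 0,"offset": [0,0,0.0005],"rotation": [0,0,0]},{"gripper": 0,"offset": [0,0,0.0005],"rotation": [0,0,0]},{"gripper": 0,"offset": [0,0,0],"rotation": [0,0,0]}]'

```text
clock: 10.6
position: [0.5909, 0.2149, 0.1302]
ee_rot: [0.933, 0.361, -0.0, -0.0]
ft_force: [-0.7, -0.3, -3.5]
grip_width: 0.155
grasp_force: 39.3
```

Emit:
jog_arm --deltas '[{"gripper": 0,"offset": [0,0,0.0005],"rotation": [0,0,0]},{"gripper": 0,"offset": [0,0,0.0005],"rotation": [0,0,0]},{"gripper": 0,"offset": [0,0,0],"rotation": [0,0,0]}]'

```text
clock: 10.9
position: [0.591, 0.2149, 0.1292]
ee_rot: [0.933, 0.361, -0.0, -0.0]
ft_force: [0.4, 0.3, -3.6]
grip_width: 0.157
grasp_force: 39.3
```

```bash
python3 - <<'E'
from h import *
st()
E
```

```text
t 10.9 p [0.591  0.2149 0.1292] yaw x 42.29 z [-0.  0. -1.] F [ 0.4  0.3 -3.6] M [ 0.05 -0.01  0.03] g 0.157 39.3 q [-1.03  0.54  0.82  1.62 -0.42  1.17 -0.94]
```

Emit:
jog_arm --deltas '[{"gripper": 0,"offset": [0,0,0.001],"rotation": [0,0,0]},{"gripper": 0,"offset": [0,0,0.001],"rotation": [0,0,0]},{"gripper": 0,"offset": [0,0,0.001],"rotation": [0,0,0]},{"gripper": 0,"offset": [0,0,0.001],"rotation": [0,0,0]},{"gripper": 0,"offset": [0,0,0],"rotation": [0,0,0]}]'

```text
clock: 11.4
position: [0.5909, 0.2149, 0.1251]
ee_rot: [0.933, 0.361, -0.0, -0.0]
ft_force: [0.8, 0.3, -2.3]
grip_width: 0.155
grasp_force: 39.3
```

Emit:
jog_arm --deltas '[{"gripper": 0,"offset": [0,0,0.001],"rotation": [0,0,0]},{"gripper": 0,"offset": [0,0,0.001],"rotation": [0,0,0]},{"gripper": 0,"offset": [0,0,0.001],"rotation": [0,0,0]},{"gripper": 0,"offset": [0,0,0],"rotation": [0,0,0]}]'

```text
clock: 11.8
position: [0.5908, 0.2149, 0.1221]
ee_rot: [0.933, 0.361, -0.0, -0.0]
ft_force: [0.1, -0.3, -2.4]
grip_width: 0.157
grasp_force: 39.3
```

```bash
python3 - <<'E'
from h import *
st()
E
```

```text
t 11.8 p [0.5908 0.2149 0.1221] yaw x 42.3 z [-3.e-04  0.e+00 -1.e+00] F [ 0.1 -0.3 -2.4] M [-0.03 -0.07  0.  ] g 0.157 39.3 q [-1.03  0.54  0.82  1.63 -0.43  1.16 -0.94]
```

Emit:
jog_arm --deltas '[{"gripper": 0,"offset": [0,0,0.0007],"rotation": [0,0,0]},{"gripper": 0,"offset": [0,0,0.0005],"rotation": [0,0,0]},{"gripper": 0,"offset": [0,0,0],"rotation": [0,0,0]}]'

```text
clock: 12.1
position: [0.591, 0.2149, 0.121]
ee_rot: [0.933, 0.361, -0.0, -0.0]
ft_force: [-0.4, -0.3, -3.2]
grip_width: 0.153
grasp_force: 39.4
```

Emit:
jog_arm --deltas '[{"gripper": 0,"offset": [0,0,0.0005],"rotation": [0,0,0]},{"gripper": 0,"offset": [0,0,0],"rotation": [0,0,0]}]'

```text
clock: 12.3
position: [0.591, 0.2149, 0.1206]
ee_rot: [0.933, 0.361, 0.0, -0.0]
ft_force: [0.3, 0.4, -3.9]
grip_width: 0.162
grasp_force: 39.4
```

Emit:
jog_arm --deltas '[{"gripper": 0,"offset": [0,0,0.0005],"rotation": [0,0,0]},{"gripper": 0,"offset": [0,0,0],"rotation": [0,0,0]}]'

```text
clock: 12.5
position: [0.591, 0.2149, 0.1201]
ee_rot: [0.933, 0.361, -0.0, -0.0]
ft_force: [0.5, -1.0, -3.4]
grip_width: 0.156
grasp_force: 39.4
```

```bash
python3 - <<'E'
from h import *
st()
E
```

```text
t 12.5 p [0.591  0.2149 0.1201] yaw x 42.29 z [-0.  0. -1.] F [ 0.5 -1.  -3.4] M [ 0.03  0.02 -0.04] g 0.156 39.4 q [-1.03  0.55  0.82  1.63 -0.43  1.15 -0.94]
```

Emit:
jog_arm --deltas '[{"gripper": 0,"offset": [0,0,0.0005],"rotation": [0,0,0]},{"gripper": 0,"offset": [0,0,0],"rotation": [0,0,0]}]'

```text
clock: 12.7
position: [0.591, 0.215, 0.1199]
ee_rot: [0.933, 0.361, 0.0, -0.0]
ft_force: [-3.0, -0.4, 1.4]
grip_width: 0.15
grasp_force: 39.9
```

Emit:
jog_arm --deltas '[{"gripper": 0,"offset": [0,0,0.0005],"rotation": [0,0,0]},{"gripper": 0,"offset": [0,0,0],"rotation": [0,0,0]}]'

```text
clock: 12.9
position: [0.591, 0.215, 0.1199]
ee_rot: [0.933, 0.361, 0.0, -0.0]
ft_force: [-5.5, -0.6, 7.4]
grip_width: 0.154
grasp_force: 40.8
```

```bash
python3 - <<'E'
from h import *
st()
E
```

```text
t 12.9 p [0.591  0.215  0.1199] yaw x 42.3 z [-0.e+00  6.e-04 -1.e+00] F [-5.5 -0.6  7.4] M [-0.23  1.14  0.01] g 0.154 40.8 q [-1.03  0.55  0.82  1.63 -0.43  1.15 -0.94]
```

Contact came at exactly the expected height (0.1199 m), so the carrier is home. I'll release and back off.

Emit:
jog_arm --deltas '[{"gripper": 0.5,"offset": [0,0,-0.0005],"rotation": [0,0,0]},{"gripper": 0.8,"offset": [0,0,0],"rotation": [0,0,0]},{"gripper": 0.8,"offset": [0,0,0],"rotation": [0,0,0]},{"gripper": 0.8,"offset": [0,0,0],"rotation": [0,0,0]},{"gripper": 0.8,"offset": [0,0,0],"rotation": [0,0,0]},{"gripper": 0.8,"offset": [0,0,-0.01],"rotation": [0,0,0]},{"gripper": 0.8,"offset": [0,0,-0.03],"rotation": [0,0,0]},{"gripper": 0.8,"offset": [0,0,-0.04],"rotation": [0,0,0]},{"gripper": 0.8,"offset": [-0.03,0,-0.01],"rotation": [0,0,0]},{"gripper": 0.8,"offset": [-0.04,0.03,0],"rotation": [0,0,0]},{"gripper": 0.8,"offset": [-0.04,0.04,0],"rotation": [0,0,0]},{"gripper": 0.8,"offset": [-0.01,0.05,0],"rotation": [0,0,0]},{"gripper": 0.8,"offset": [0,0.05,0],"rotation": [0,0,0]},{"gripper": 0.8,"offset": [0,0.04,0],"rotation": [0,0,0]},{"gripper": 0.8,"offset": [0,0,0],"rotation": [0,0,0]}]'

```text
clock: 14.4
position: [0.6448, -0.0205, 0.2101]
ee_rot: [0.934, 0.357, -0.0, 0.002]
ft_force: [0.4, -0.7, 0.4]
grip_width: 0.801
grasp_force: 0.0
```

```bash
python3 - <<'E'
from h import *
st()
t=imaging.camera("top");s=imaging.camera("side");cv2.imwrite("pics/top2.png",t);cv2.imwrite("pics/side2.png",s)
a,o=crop(t,(208,204),56,76,7.1);b,p=crop(s,(234,174),56,76,7.1);print(o,p)
cv2.imwrite("pics/m4.png",np.hstack([a,b]))
E
```

```text
t 14.4 p [ 0.6448 -0.0205  0.2101] yaw x 41.86 z [ 0.001  -0.0036 -1.    ] F [ 0.4 -0.7  0.4] M [-0.09  0.05 -0.  ] g 0.801 0.0 q [-0.69  0.52  0.91  1.49 -0.42  1.33 -0.58]
(180, 166) (206, 136)
```

View pics/m4.png

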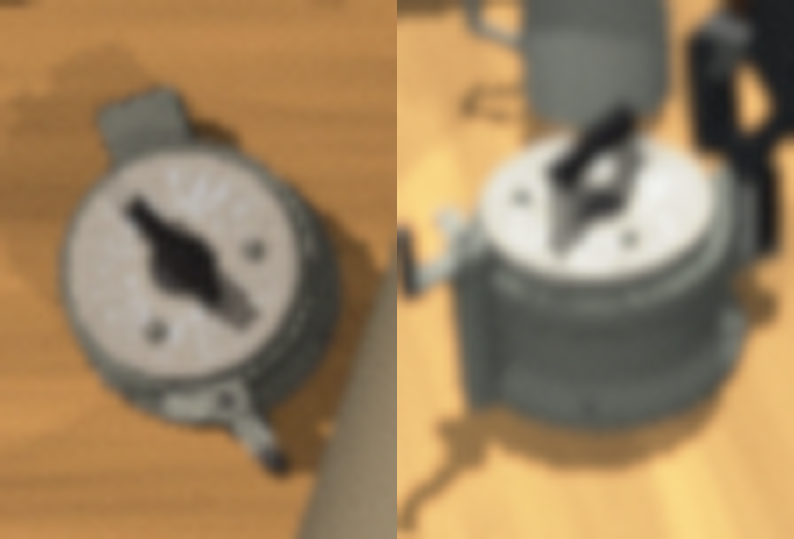

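The carrier lies flat on the studs: disc centre at about (182,262) in the top crop, with stud tips visible in the holes. The pivot is at (228,402), the dark peg runs from (262,445) to (280,465), and the spout end is at (100,115)–(178,90).

```bash
python3 - <<'E'
from h import *
px=lambda p,o=(180,166):(o[0]+(p[0]+.5)/7.1-.5,o[1]+(p[1]+.5)/7.1-.5)
R=lambda p,z:ray("top",px(p),z)[:2]
c=R((182.5,262.5),.093);pv=R((228,402),.1)
ang=lambda d:np.degrees(np.arctan2(d[1],d[0]))
print("c",c,"pivot",pv,np.linalg.norm(c-pv),ang(c-pv))
for z in(.06,.08,.085):
  sp=R((139,102),z);print("spout",z,sp,np.linalg.norm(sp-c),ang(sp-c),ang(sp-pv))
for p,z in(((270,455),.119),((277,463),.137),((277,463),.127)):
  g=R(p,z);print("peg",g,np.linalg.norm(g-pv),ang(g-pv)%360)
for psi in(19,20,21):
  for s in((.5903,.2145),):
    P=np.array(s)-.078*np.array([np.cos(np.radians(psi)),np.sin(np.radians(psi))]);print(psi,P)
    Pg=P+.042*np.array([np.cos(np.radians(219)),np.sin(np.radians(219))]);to((*Pg,.122))
E
```

```text
c [0.5909363  0.21523056] pivot [0.51760925 0.18760652] 0.07835779454848744 20.64257889819147
spout 0.06 [0.68425932 0.24771336] 0.09881456506106472 19.191395787406883 19.833204280145694
spout 0.08 [0.67934717 0.24421638] 0.09304117644026882 18.151916687543377 19.290546270812616
spout 0.085 [0.67811914 0.24334214] 0.09160299098924304 17.871602559277083 19.14909747099095
peg [0.48869319 0.16279757] 0.038100167172160464 220.6284257229579
peg [0.48275382 0.15701408] 0.046376697898715846 221.27326843432942
peg [0.48385229 0.15818832] 0.04477681405124861 221.07120471884645
19 [0.51654955 0.18910568]
t 14.5 p [ 0.6435 -0.0152  0.2099] yaw x 42.15 z [ 0.e+00 -8.e-04 -1.e+00] F [ 0.   0.3 -0.2] M [ 0.04 -0.02  0.02] g 0.8 0.0 q [-0.69  0.52  0.91  1.49 -0.41  1.33 -0.58]
tool delta [ 0.0011 -0.2391  0.0878]
20 [0.51700398 0.18782243]
t 14.5 p [ 0.6435 -0.0152  0.2099] yaw x 42.15 z [ 0.e+00 -8.e-04 -1.e+00] F [ 0.   0.3 -0.2] M [ 0.04 -0.02  0.02] g 0.8 0.0 q [-0.69  0.52  0.91  1.49 -0.41  1.33 -0.58]
tool delta [ 0.0006 -0.2378  0.0878]
21 [0.51748073 0.1865473 ]
t 14.5 p [ 0.6435 -0.0152  0.2099] yaw x 42.15 z [ 0.e+00 -8.e-04 -1.e+00] F [ 0.   0.3 -0.2] M [ 0.04 -0.02  0.02] g 0.8 0.0 q [-0.69  0.52  0.91  1.49 -0.41  1.33 -0.58]
tool delta [ 1.000e-04 -2.365e-01  8.780e-02]
```

Emit:
jog_arm --newtons 20 --deltas '[{"gripper": 0.6,"offset": [0,-0.02,0],"rotation": [0,0,0]},{"gripper": 0.6,"offset": [0,-0.035,0],"rotation": [0,0,0]},{"gripper": 0.6,"offset": [0,-0.035,0],"rotation": [0,0,0]},{"gripper": 0.6,"offset": [0,-0.035,0],"rotation": [0,0,0]},{"gripper": 0.6,"offset": [0,-0.035,0],"rotation": [0,0,0]},{"gripper": 0.6,"offset": [0,-0.035,0],"rotation": [0,0,0]},{"gripper": 0.6,"offset": [0,-0.027,0],"rotation": [0,0,0]},{"gripper": 0.6,"offset": [0,-0.014,0],"rotation": [0,0,0]},{"gripper": 0.6,"offset": [0,0,0],"rotation": [0,0,0]},{"gripper": 0.6,"offset": [0,0,0],"rotation": [0,0,0]}]'

```text
clock: 15.5
position: [0.4842, 0.1615, 0.21]
ee_rot: [0.932, 0.362, 0.0, -0.001]
ft_force: [-0.0, -0.3, 0.4]
grip_width: 0.595
grasp_force: 0.0
```

```bash
python3 - <<'E'
from h import *
to((.4855,.16,.122))
t=imaging.camera("top");s=imaging.camera("side");cv2.imwrite("pics/top3.png",t)
b,p=crop(s,(220,150),80,80,7);print(p)
cv2.imwrite("pics/m5.png",b)
E
```

```text
t 15.5 p [0.4842 0.1615 0.21  ] yaw x 42.42 z [ 2.0e-04  1.4e-03 -1.0e+00] F [-0.  -0.3  0.4] M [-0.06 -0.01  0.  ] g 0.595 0.0 q [-1.3   0.12  0.97  1.84 -0.11  1.23 -1.13]
tool delta [-0.0002  0.0021  0.088 ]
(180, 110)
```

View pics/m5.png

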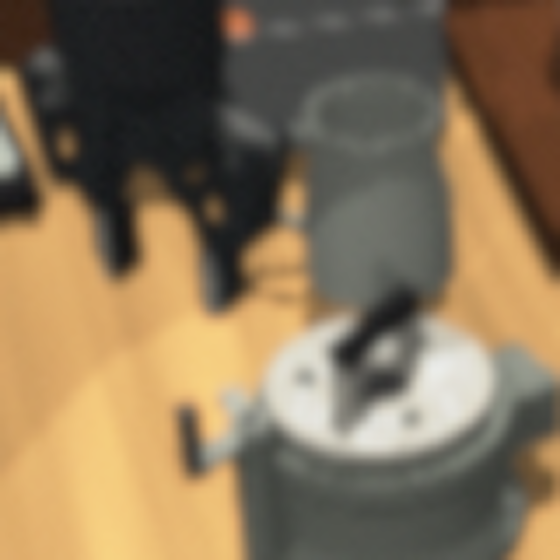

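The open fingers, with tips at about (118,272) and (222,305), hang above the peg at (185,410)–(192,470), and the spacing matches. I'll descend and pinch.

Emit:
jog_arm --newtons 20 --deltas '[{"gripper": 0.6,"offset": [0,0.002,0.02],"rotation": [0,0,0]},{"gripper": 0.6,"offset": [0,0,0.025],"rotation": [0,0,0]},{"gripper": 0.6,"offset": [0,0,0.02],"rotation": [0,0,0]},{"gripper": 0.6,"offset": [0,0,0.013],"rotation": [0,0,0]},{"gripper": 0.6,"offset": [0,0,0.01],"rotation": [0,0,0]},{"gripper": 0.6,"offset": [0,0,0],"rotation": [0,0,0]},{"gripper": 0,"offset": [0,0,0],"rotation": [0,0,0]},{"gripper": 0,"offset": [0,0,0],"rotation": [0,0,0]},{"gripper": 0,"offset": [0,0,0],"rotation": [0,0,0]},{"gripper": 0,"offset": [0,0,0],"rotation": [0,0,0]},{"gripper": 0,"offset": [0,0,0],"rotation": [0,0,0]},{"gripper": 0,"offset": [0,0,0],"rotation": [0,0,0]}]'

```text
clock: 16.8
position: [0.4862, 0.1596, 0.1223]
ee_rot: [0.933, 0.361, 0.0, -0.0]
ft_force: [-2.7, -1.1, 7.1]
grip_width: 0.133
grasp_force: 21.8
```

```bash
python3 - <<'E'
from h import *
st()
E
```

```text
t 16.8 p [0.4862 0.1596 0.1223] yaw x 42.3 z [ 6.e-04  9.e-04 -1.e+00] F [-2.7 -1.1  7.1] M [-0.09  0.4   0.05] g 0.133 21.8 q [-1.23  0.26  0.94  1.94 -0.24  1.05 -1.02]
```

```bash
python3 - <<'E'
from h import *
p,R=st();P=np.array([.5172,.1876]);d=p[:2]-P;a0=np.degrees(np.arctan2(d[1],d[0]))%360;r=np.linalg.norm(d);print(a0,r)
A=np.radians(np.linspace(a0,142,17));W=P+r*np.c_[np.cos(A),np.sin(A)]
print((np.c_[np.diff(W,axis=0),np.zeros(16)]@R).round(4)[:,:2].tolist())
E
```

```text
t 16.8 p [0.4862 0.1596 0.1223] yaw x 42.3 z [ 6.e-04  9.e-04 -1.e+00] F [-2.7 -1.1  7.1] M [-0.09  0.4   0.05] g 0.133 21.8 q [-1.23  0.26  0.94  1.94 -0.24  1.05 -1.02]
222.09128566970497 0.041786293506197794
[[0.0002, -0.0036], [0.0005, -0.0036], [0.0008, -0.0036], [0.0011, -0.0035], [0.0014, -0.0034], [0.0017, -0.0032], [0.002, -0.0031], [0.0022, -0.0029], [0.0025, -0.0027], [0.0027, -0.0025], [0.0029, -0.0022], [0.0031, -0.0019], [0.0032, -0.0017], [0.0034, -0.0014], [0.0035, -0.0011], [0.0036, -0.0008]]
```

Emit:
jog_arm --newtons 20 --deltas '[{"gripper": 0,"offset": [0.0002,-0.0036,0],"rotation": [0,0,0]},{"gripper": 0,"offset": [0.0005,-0.0036,0],"rotation": [0,0,0]},{"gripper": 0,"offset": [0.0008,-0.0036,0],"rotation": [0,0,0]},{"gripper": 0,"offset": [0.0011,-0.0035,0],"rotation": [0,0,0]},{"gripper": 0,"offset": [0.0014,-0.0034,0],"rotation": [0,0,0]},{"gripper": 0,"offset": [0,0,0],"rotation": [0,0,0]}]'

```text
clock: 17.4
position: [0.4772, 0.175, 0.122]
ee_rot: [0.933, 0.361, 0.0, 0.0]
ft_force: [-0.3, -2.2, 5.4]
grip_width: 0.128
grasp_force: 21.9
```

```bash
python3 - <<'E'
from h import *
p,R=st();o=manip.get_obs();print("tool F",(R.T@o["ft_force"]).round(1))
E
```

```text
t 17.4 p [0.4772 0.175  0.122 ] yaw x 42.28 z [ 8.e-04 -1.e-04 -1.e+00] F [-0.3 -2.2  5.4] M [-0.55 -0.02 -0.04] g 0.128 21.9 q [-1.26  0.25  0.93  1.95 -0.23  1.05 -1.06]
tool F [-1.7  1.4 -5.4]
```

The forces are small, so the clip is following. I'll continue along the arc.

Emit:
jog_arm --newtons 20 --deltas '[{"gripper": 0,"offset": [0.0017,-0.0032,0],"rotation": [0,0,0]},{"gripper": 0,"offset": [0.002,-0.0031,0],"rotation": [0,0,0]},{"gripper": 0,"offset": [0.0022,-0.0029,0],"rotation": [0,0,0]},{"gripper": 0,"offset": [0.0025,-0.0027,0],"rotation": [0,0,0]},{"gripper": 0,"offset": [0.0027,-0.0025,0],"rotation": [0,0,0]},{"gripper": 0,"offset": [0,0,0],"rotation": [0,0,0]}]'

```text
clock: 18.0
position: [0.4761, 0.1929, 0.1219]
ee_rot: [0.933, 0.361, 0.001, 0.0]
ft_force: [2.4, -3.3, 1.8]
grip_width: 0.135
grasp_force: 21.7
```

Emit:
jog_arm --newtons 20 --deltas '[{"gripper": 0,"offset": [0.0029,-0.0022,0],"rotation": [0,0,0]},{"gripper": 0,"offset": [0.0031,-0.0019,0],"rotation": [0,0,0]},{"gripper": 0,"offset": [0.0032,-0.0017,0],"rotation": [0,0,0]},{"gripper": 0,"offset": [0,0,0],"rotation": [0,0,0]}]'

```text
clock: 18.4
position: [0.4789, 0.2031, 0.1218]
ee_rot: [0.933, 0.36, 0.0, 0.001]
ft_force: [2.2, -4.1, 3.3]
grip_width: 0.128
grasp_force: 21.8
```

```bash
python3 - <<'E'
from h import *
p,R=st();o=manip.get_obs();print("tool F",(R.T@o["ft_force"]).round(1))
E
```

```text
t 18.4 p [0.4789 0.2031 0.1218] yaw x 42.25 z [ 1.e-03 -8.e-04 -1.e+00] F [ 2.2 -4.1  3.3] M [-0.79 -0.54 -0.13] g 0.128 21.8 q [-1.28  0.29  0.91  1.92 -0.26  1.06 -1.09]
tool F [-1.1  4.5 -3.3]
```

Emit:
jog_arm --newtons 20 --deltas '[{"gripper": 0,"offset": [0.0034,-0.0014,0],"rotation": [0,0,0]},{"gripper": 0,"offset": [0.0035,-0.0011,0],"rotation": [0,0,0]},{"gripper": 0,"offset": [0.0036,-0.0008,0],"rotation": [0,0,0]},{"gripper": 0,"offset": [0,0,0],"rotation": [0,0,0]}]'

```text
clock: 18.8
position: [0.4847, 0.2124, 0.1218]
ee_rot: [0.933, 0.36, 0.0, 0.001]
ft_force: [5.6, -3.8, 0.8]
grip_width: 0.13
grasp_force: 21.8
```

Emit:
jog_arm --newtons 20 --deltas '[{"gripper": 0,"offset": [0.002,-0.0002,0],"rotation": [0,0,0]},{"gripper": 0,"offset": [0,0,0],"rotation": [0,0,0]}]'

```text
clock: 19.0
position: [0.4856, 0.2136, 0.1217]
ee_rot: [0.933, 0.36, -0.0, 0.001]
ft_force: [1.1, -6.4, 4.6]
grip_width: 0.131
grasp_force: 22.0
```

```bash
python3 - <<'E'
from h import *
p,R=st();o=manip.get_obs();print("tool F",(R.T@o["ft_force"]).round(1));d=p[:2]-[.5172,.1876];print(np.degrees(np.arctan2(d[1],d[0])),np.linalg.norm(d))
E
```

```text
t 19.0 p [0.4856 0.2136 0.1217] yaw x 42.22 z [ 2.0e-04 -1.2e-03 -1.0e+00] F [ 1.1 -6.4  4.6] M [-1.19 -0.26 -0.19] g 0.131 22.0 q [-1.27  0.31  0.9   1.89 -0.28  1.07 -1.09]
tool F [-3.5  5.5 -4.6]
140.6196404697608 0.04090073169301331
```

Emit:
jog_arm --newtons 20 --deltas '[{"gripper": 0,"offset": [0.0015,0,0],"rotation": [0,0,0]},{"gripper": 0,"offset": [0,0,0],"rotation": [0,0,0]}]'

```text
clock: 19.2
position: [0.4864, 0.2145, 0.1217]
ee_rot: [0.933, 0.36, -0.0, 0.001]
ft_force: [0.5, -6.4, 5.2]
grip_width: 0.129
grasp_force: 22.1
```

```bash
python3 - <<'E'
from h import *
p,R=st();o=manip.get_obs();print("tool F",(R.T@o["ft_force"]).round(1));d=p[:2]-[.5172,.1876];print(np.degrees(np.arctan2(d[1],d[0])),np.linalg.norm(d))
E
```

```text
t 19.2 p [0.4864 0.2145 0.1217] yaw x 42.22 z [-4.0e-04 -1.3e-03 -1.0e+00] F [ 0.5 -6.4  5.2] M [-1.2   0.07 -0.11] g 0.129 22.1 q [-1.27  0.32  0.9   1.89 -0.28  1.07 -1.09]
tool F [-3.9  5.  -5.2]
138.8424651168258 0.0408947814690637
```

Emit:
jog_arm --newtons 20 --deltas '[{"gripper": 0,"offset": [0.002,0.0001,0],"rotation": [0,0,0]},{"gripper": 0,"offset": [0.002,0.0003,0],"rotation": [0,0,0]},{"gripper": 0,"offset": [0,0,0],"rotation": [0,0,0]}]'

```text
clock: 19.5
position: [0.4872, 0.2153, 0.1212]
ee_rot: [0.933, 0.36, -0.004, 0.001]
ft_force: [-15.2, -12.9, 19.1]
grip_width: 0.129
grasp_force: 23.6
```

```bash
python3 - <<'E'
from h import *
p,R=st();o=manip.get_obs();print("tool F",(R.T@o["ft_force"]).round(1));d=p[:2]-[.5172,.1876];print(np.degrees(np.arctan2(d[1],d[0])),np.linalg.norm(d))
s=imaging.camera("side");cv2.imwrite("pics/side4.png",s)
b,p=crop(s,(226,160),70,70,8);print(p)
cv2.imwrite("pics/m6.png",b)
E
```

```text
t 19.5 p [0.4872 0.2153 0.1212] yaw x 42.2 z [-0.0069 -0.0038 -1.    ] F [-15.2 -12.9  19.1] M [-2.86  3.14 -0.01] g 0.129 23.6 q [-1.26  0.33  0.89  1.88 -0.29  1.08 -1.09]
tool F [-20.   -0.7 -18.9]
137.28874023255656 0.040810966887792455
(191, 125)
```

View pics/m6.png

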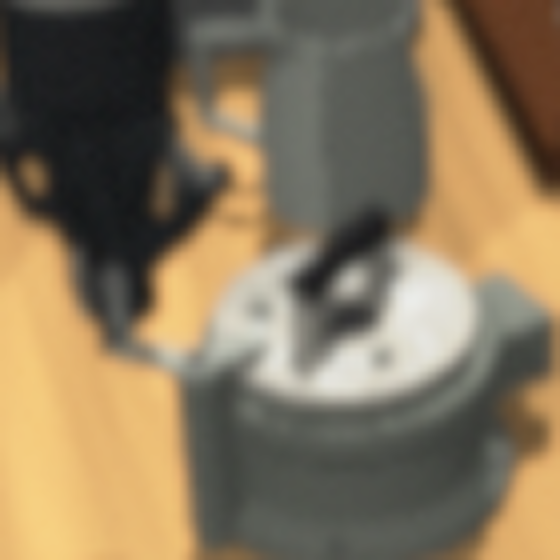

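The clip's arm lies over the carrier's rim at about (250,350), and a firm 20 N stop was felt. I'll ease off, open and retreat straight up.

Emit:
jog_arm --deltas '[{"gripper": 0,"offset": [-0.0025,0,0],"rotation": [0,0,0]},{"gripper": 0.35,"offset": [0,0,0],"rotation": [0,0,0]},{"gripper": 0.35,"offset": [0,0,0],"rotation": [0,0,0]},{"gripper": 0.35,"offset": [0,0,0],"rotation": [0,0,0]},{"gripper": 0.35,"offset": [0,0,-0.01],"rotation": [0,0,0]},{"gripper": 0.35,"offset": [0,0,-0.02],"rotation": [0,0,0]},{"gripper": 0.35,"offset": [0,0,-0.03],"rotation": [0,0,0]},{"gripper": 0.35,"offset": [0,0,-0.03],"rotation": [0,0,0]},{"gripper": 0.35,"offset": [0,0.02,-0.01],"rotation": [0,0,0]},{"gripper": 0.35,"offset": [0,0.04,0],"rotation": [0,0,0]},{"gripper": 0.35,"offset": [0,0.05,0],"rotation": [0,0,0]},{"gripper": 0.35,"offset": [0,0.05,0],"rotation": [0,0,0]},{"gripper": 0.35,"offset": [0,0.05,0],"rotation": [0,0,0]},{"gripper": 0.35,"offset": [0,0.05,0],"rotation": [0,0,0]},{"gripper": 0.35,"offset": [0,0.03,0],"rotation": [0,0,0]},{"gripper": 0.35,"offset": [0,0,0],"rotation": [0,0,0]},{"gripper": 0.35,"offset": [0,0,0],"rotation": [0,0,0]}]'

```text
clock: 21.25
position: [0.683, 0.0014, 0.2218]
ee_rot: [0.933, 0.36, -0.0, 0.0]
ft_force: [1.0, 1.6, -0.5]
grip_width: 0.349
grasp_force: 0.0
```

```bash
python3 - <<'E'
from h import *
st()
t=imaging.camera("top");s=imaging.camera("side")
a,o=crop(t,(208,204),56,76,7.1);b,p=crop(s,(230,174),56,76,7.1);print(o,p)
cv2.imwrite("pics/m7.png",np.hstack([a,b]))
E
```

```text
t 21.25 p [0.683  0.0014 0.2218] yaw x 42.23 z [-1.e-04 -4.e-04 -1.e+00] F [ 1.   1.6 -0.5] M [ 0.01 -0.01  0.04] g 0.349 0.0 q [-0.65  0.61  0.9   1.35 -0.47  1.4  -0.59]
(180, 166) (202, 136)
```

View pics/m7.png

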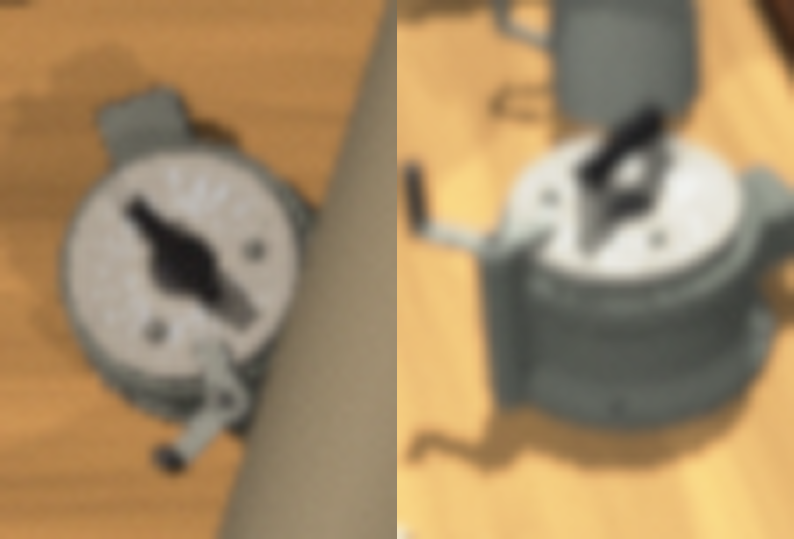

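The carrier sits flat. The clip arm runs from the pivot at (228,402) to (208,345), pointing at the axis over the rim, the peg is at (170,460), and the gripper is clear of everything. Handing in.

```bash
python3 -c "
from workcell import workorder
print(workorder.hand_in())"
```

```text
the job is handed in; nothing more can be done
None
```

The burr carrier is home on its studs, the clip is swung to its end stop over the rim, and the gripper is clear of everything. The job is handed in at about 21 s; the hand-in call gave no verdict.

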